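# Calibrate foot and hand brake on the controller bench

### The job

Take the two kart brake controls on the bench through their sensor calibration: first press the foot pedal right down to its stop and let it come fully back up, then take the hand brake's pull handle and draw it out against its spring until the crosshead's tongue stands level with the pointer on the scale rail. Finish while holding it there, steady, so that the controller can store the value; do not shift the pointer, and leave the other things on the bench where they are.

Things in the scene. Friction and masses are not known exactly. Their poses are not given: they have to be found in the camera images.
- pedal_base: foot brake: steel base plate 250 x 110 x 6 mm, fixed to the bench, carrying a hinged pedal. Origin under the plate (the plate reaches 120 mm to -x and 130 mm to +x of it); +x points from the pedal's heel to its toe, z up
- pedal_hinge (a point): middle of the pedal's hinge pin at the heel, 90 mm to -x of the pedal_base origin and 30 mm above the bench; the pin lies along the y of pedal_base
- pedal_pad (a point): point on the pedal's rubber top face, on its centre line, 150 mm from the hinge: the place to press, moving with the pedal. The pedal plate is 78 mm wide and ends 200 mm from the hinge; it slopes up from heel to toe at 32 degrees when free, 12 degrees on its stop, so this point sinks from 114 to 66 mm above the bench and moves 22 mm towards the toe
- pedal (a joint): pedal angle in rad: 0 free (up, where its spring returns it), grows as it is pressed, 0.35 on its rubber-tipped stop. Pressed at pedal_pad it starts to move at about 7 N and needs about 14 N at the stop
- pull_base: hand brake unit: black plate 280 x 160 x 12 mm fixed to the bench, with an aluminium spring housing 108 x 90 mm at its +x end, its top 102 mm (a black cap on it: 114 mm) above the bench. Origin under the plate (135 mm to -x of it and 145 mm to +x); the handle is pulled along -x of this frame, away from the housing, z up
- pull_grip: hand brake's pull handle, a level D-shaped bail: its grip is a round rubber bar 20 mm thick, 70 mm long, along y of pull_base, 85 mm above the bench. Origin in the middle of the bar. Behind it an opening 39 mm deep, 78 mm wide up to the crosshead; free above and in front, 63 mm free beneath. At home 51 mm to -x of the pull_base origin, slides 85 mm farther to -x with the crosshead and its rods
- crosshead_tip (a point): end of the short tongue at the +y end of the crosshead (aluminium cross bar 12 x 98 x 26 mm joining handle and rods, 56 mm behind the grip bar); middle of the tongue's thickness, 85 mm above the bench. Moves with the handle; the spring pulls it home with about 5 N at home and 13 N at 70 mm out
- pointer_tip (a point): tip of the small steel pointer that rides on the scale rail, the upright steel strip along the +y edge of the black plate; it is the mark for the tongue. Tip 91 mm above the bench, facing the tongue's path with a 4 mm gap. Axes as pull_base. It stands 35 to 75 mm ahead (-x) of the tongue's home; stiff but can be knocked out of place
- motor: bystander: small outrunner motor standing on its flat side, 50 mm across, 24 mm high with a 6 mm shaft sticking up to 40 mm; origin under its centre
- driver: bystander: black-handled screwdriver lying flat, 160 mm long, 26 mm thick; origin under its middle, x along it to the blade
- screw_bin: bystander: small open grey bin of screws, 80 x 60 x 30 mm; origin under its centre
- meter: bystander: handheld multimeter lying on its back, 170 x 82 x 40 mm; origin under its centre
- solder_spool: bystander: spool standing on its flange, 60 mm across, 46 mm high; origin under its centre
- caliper: bystander: digital caliper lying flat, 200 mm long, 12 mm thick; origin under the middle of its bar
- cutters: bystander: side cutters lying flat, 125 mm long, 15 mm thick; origin under them near the joint

How it is judged:
By the outcome, as a careful person would: the job done as asked, in the order asked, and still so for the second after the job is handed in, while the arm keeps its last pose, push and grip.
It also fails if it takes over 48 s, if anything falls off the work surface, if the arm or the gripper's body presses on something with over 40 N, if the wrist force passes 120 N, or if a joint passes its speed limit or range.

### The arm

A 6-joint arm with a two-finger parallel gripper is mounted at the origin on the work surface. World frame = base frame: x ahead of the robot, y to its left, z up, the work surface at z = 0. Lengths are in m, angles in rad, forces in N, time in s.
With the tool pointing down it reaches from about 0.25 to 0.725 m from the base axis. Payload 4 kg.
Tool frame: the origin (TCP) lies between the finger pads; the fingertips stand 8 mm ahead of it and the grasp point (between the pads) lies 11 mm behind it (bot.tip_reach is the distance from the TCP to the fingertips, in m); z points along the fingers, y is the line along which they close (so a half turn about z gives the same grasp; the last joint's range is limited). The gripper opens to 85 mm and grips with 20 to 120 N. Pads are 22 mm wide; open, the fingers measure 114 mm over their backs; the gripper's body (76 mm by 85 mm) begins 54 mm behind the grasp point. The pads swing forward as they close: fully open they stand 13 mm farther back than shut.
Start: joints at [-1.335, 0.241, 0.005, 1.335, 0, 1.571], TCP at [0.117, -0.486, 0.239] pointing down, gripper open.
Joint ranges: [-2.72, 2.72], [-1.05, 1.87], [-1.09, 1.28], [-1.99, 2.15], [-1.42, 1.44], [-3.14, 3.14]. Speed limits (rad/s): [2.79, 2.79, 3.14, 3.14, 3.14, 3.14].

### API

Orientations are given as a unit quaternion [x, y, z, w].
In Python, from workcell import bot gives the robot as it stands.
- The arm moves only by the tool move_arm, never from a script. Its argument "deltas" is a list of rows, each a list of 7 numbers: the opening, from 0 (shut) to 1 (fully open), then the shift along the tool's x, y, z in mm, then the turn, a rotation vector about the tool's x, y, z in degrees. In form: [[gripper, tx, ty, tz, ax, ay, az], ...]. A call has 1 to 10 rows; each row shifts and turns the commanded pose from where the row before left it, along the tool's axes as they then stand; what a row does not reach is not made up. A row lasts 1/12 s, in which the tool goes at most 41.7 mm and 7.16 degrees, less where a joint would pass 70% of its speed; a pose out of reach is approached as far as the arm can. A call is refused whole if a number of a shift passes 41.7 or a number of a turn 7.16, either way. A call with a gripper value outside its range is refused whole. The fingers move at their own pace and stop on an object; the grip force is fixed at half the most. Time passes only in rows, so rows that do not move let the fingers close. It gives the time, the measured TCP pose, the force, the opening and the grip force at its end, in the units of the state.
- bot.get_obs(): the state, without advancing time (a new reading comes with each control period).
- bot.camera(name): name is "scene" or "top"; returns the picture (400x640x3 uint8, blue, green, red); there is no depth.
- bot.calibration(name): a dict with "K" (3x3 intrinsics, pixels), "dist_coeffs" ([k1, k2, p1, p2, k3] as OpenCV has them; the pictures are not rectified), "position" and "orientation" of the camera in the world. Camera axes: x right, y down, z forward; pixel columns grow to the right and rows downward; lengths in m; the calibration is good to about 2 mm. A picture is of the moment at which its call begins. calibration takes no time and is no camera call.
- bot.job_done(): hands the job in; it is judged then, once.
Trained networks look in the newest picture that a camera, given by its name, has taken for a name from the list of things; names that differ only in an ending like _2 or _b are one class to them, and where a whole thing is asked for, a point or a joint stands for the part that bears it (a point fixed in the world has none). Each returns a list of dicts, best first, with "conf" (0 to 1); they miss things now and then, are a little off and sometimes report something else, mostly with a low value. They report only what shows in the picture. A call takes as long as a camera call.
- bot.outline_of(query, camera): "pixels" (400x640 bool, what is visible of it) and "rect" ([left, top, width, height] in pixels, round what is visible of it).
The state is a dict: "clock": time; "joint_pos": joint angles; "joint_vel": joint speeds; "tau": joint torques, N m; "eef_pos": TCP position; "tool_rot": TCP orientation; "ft_force": force on the tool from outside, world axes, zero at the start; "ft_torque": the same for the moment, N m; "grip_width": finger opening in m; "grasp_force": force on a finger pad.
Only numpy, scipy, OpenCV 4.12 (cv2) and the standard library are available. Lean on these libraries where they do the work, as an engineer would, in place of code of your own. Each camera call takes 0.05 s, during which the arm holds its last target. There are 200 camera calls.

## Working session

There is one attempt and no reset: what is moved stays moved. The work goes in short steps, Python scripts to look and compute and a tool call to move; the robot and the scene stay as the last step left them, time stands still between calls to the robot, and variables do not carry over. Pictures are saved under pics/ and viewed, at most 10 in all, crops included, and the job is handed in when it is done.

Besides the shell and the picture viewer there is one more tool, called as name(argument=value, ...) on one line, values as JSON. move_arm: Moves the arm, as the interface text tells. Its arguments: {"type":"object","properties":{"deltas":{"type":"array","items":{"type":"array","items":{"type":"number"}}}},"required":["deltas"]}

```bash
mkdir -p pics; ls
python3 - <<'E'
from workcell import bot
import cv2,numpy as np
for c in("scene","top"):
    im=bot.camera(c); cv2.imwrite(f"pics/{c}0.png",im)
    k=bot.calibration(c); print(c,{a:np.round(np.array(b),4).tolist() for a,b in k.items()})
    for q in("pedal_base","pedal_pad","pull_base","pull_grip","crosshead_tip","pointer_tip"):
        r=bot.outline_of(q,c)
        for d in r[:2]:
            ys,xs=np.nonzero(d["pixels"]); print(q,round(d["conf"],2),d["rect"],round(xs.mean(),1),round(ys.mean(),1))
o=bot.get_obs();print(o["clock"],o["eef_pos"],o["tool_rot"])
E
```

```text
pics
scene {'K': [[496.9505, 0.0, 314.5306], [0.0, 496.9505, 197.2776], [0.0, 0.0, 1.0]], 'dist_coeffs': [-0.021, 0.0, 0.0, 0.0, 0.0], 'position': [0.9977, 0.6571, 1.2255], 'orientation': [0.3046, 0.9007, -0.2913, -0.1057]}
pedal_base 0.77 [202.0, 157.8, 85.8, 63.3] 242.8 186.0
pedal_pad 0.83 [211.5, 161.6, 64.2, 24.1] 242.2 173.6
pull_base 0.69 [291.1, 237.0, 107.7, 109.4] 344.6 288.8
pull_base 0.36 [208.6, 161.9, 69.9, 22.1] 242.5 173.5
pull_grip 0.8 [332.6, 246.3, 45.6, 40.8] 354.9 265.0
crosshead_tip 0.84 [330.6, 245.3, 44.8, 41.2] 354.7 265.6
top {'K': [[390.4932, 0.0, 316.3195], [0.0, 390.4932, 201.4385], [0.0, 0.0, 1.0]], 'dist_coeffs': [-0.0127, 0.0, 0.0, 0.0, 0.0], 'position': [0.3885, 0.0227, 1.2154], 'orientation': [0.7062, -0.7055, 0.0358, -0.0464]}
pedal_base 0.95 [360.0, 140.4, 54.5, 83.5] 388.4 182.9
pedal_pad 0.33 [316.6, 139.2, 24.2, 29.4] 328.6 154.7
pull_base 0.81 [221.9, 144.7, 65.5, 94.5] 249.1 193.1
pull_grip 0.78 [231.4, 186.4, 33.6, 29.7] 246.6 199.5
crosshead_tip 0.82 [231.4, 188.6, 32.5, 25.3] 246.3 199.2
0.7 [ 0.11681947 -0.48616943  0.23933607] [9.93058520e-01 1.17621315e-01 1.81685219e-05 3.41496719e-05]
```

View pics/top0.png

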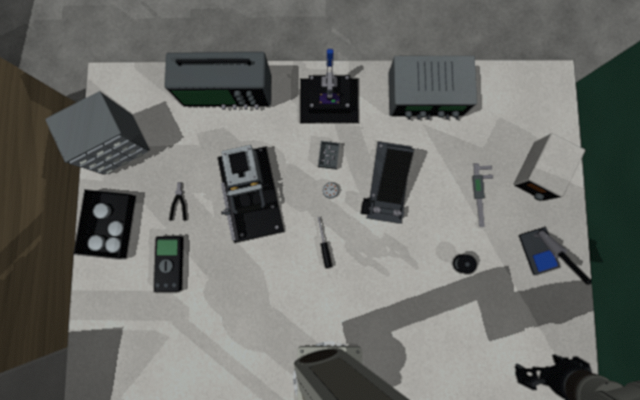

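View pics/scene0.png

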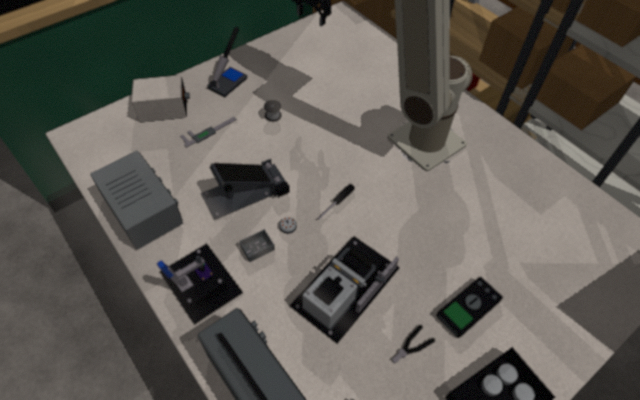

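The top view shows the pedal near (390,183), with its heel at the bottom, and the hand brake near (250,193), with its housing at the top. Next I'll enlarge both.

```bash
cat > h.py <<'E'
import numpy as np,cv2
from workcell import bot
from scipy.spatial.transform import Rotation as R
def proj(c,P):
    k=bot.calibration(c); Rw=R.from_quat(k["orientation"]).as_matrix().T
    return cv2.projectPoints(np.atleast_2d(P).astype(float),cv2.Rodrigues(Rw)[0],-Rw@np.array(k["position"]),np.array(k["K"]),np.array(k["dist_coeffs"]))[0][:,0]
def unproj(c,uv,z):
    k=bot.calibration(c); n=cv2.undistortPoints(np.atleast_2d(uv).astype(float)[:,None],np.array(k["K"]),np.array(k["dist_coeffs"]))[:,0]
    d=np.c_[n,np.ones(len(n))]@R.from_quat(k["orientation"]).as_matrix().T; p=np.array(k["position"])
    return p+d*((z-p[2])/d[:,2])[:,None]
def frame(x,y,yaw,L):
    L=np.atleast_2d(L).astype(float); c,s=np.cos(yaw),np.sin(yaw)
    return np.c_[x+c*L[:,0]-s*L[:,1],y+s*L[:,0]+c*L[:,1],L[:,2]]
def crop(im,x,y,w,h,s): return cv2.resize(im[y:y+h,x:x+w],None,fx=s,fy=s,interpolation=cv2.INTER_CUBIC)
E
python3 - <<'E'
import cv2,numpy as np
from h import crop
t=cv2.imread("pics/top0.png");s=cv2.imread("pics/scene0.png")
f=lambda a:np.clip(255*(a/255.)**.6,0,255).astype(np.uint8)
cv2.imwrite("pics/c1.png",f(np.hstack([crop(t,210,138,80,110,5),crop(t,355,135,70,95,5)[:475].copy() if 0 else cv2.copyMakeBorder(crop(t,355,135,70,95,5),0,75,0,0,0)])))
cv2.imwrite("pics/c2.png",f(crop(s,280,230,130,115,5)))
E
```

```text
(no output)
```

View pics/c1.png

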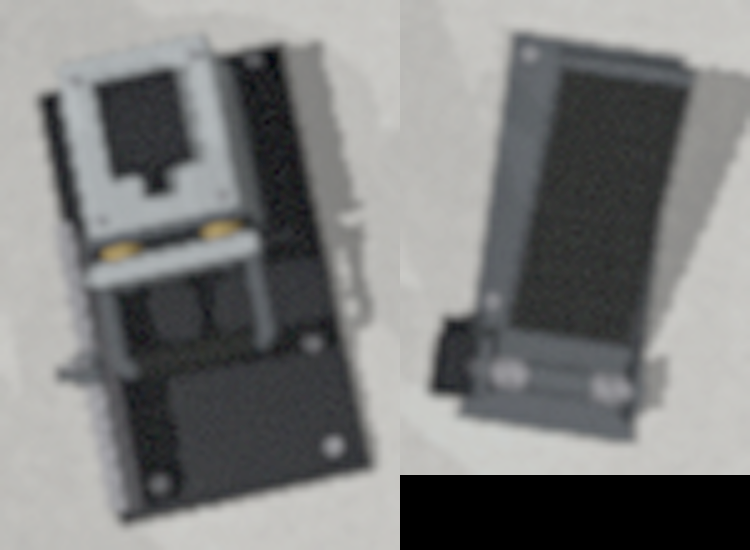

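View pics/c2.png

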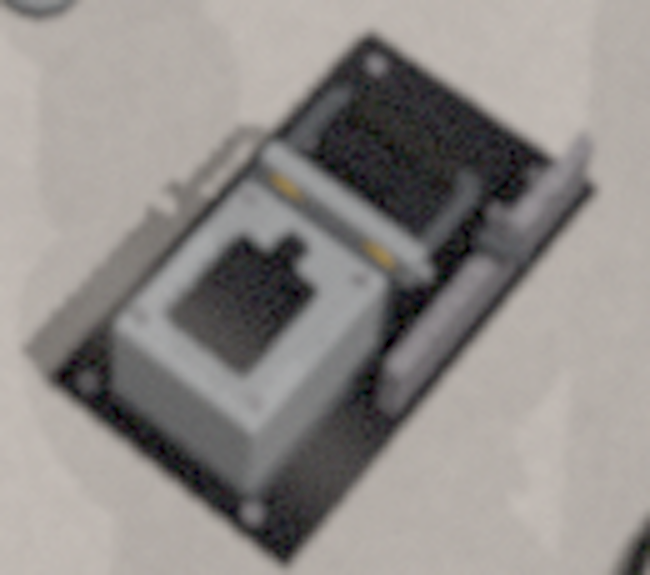

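Run:
```python
from h import *
from scipy.optimize import least_squares
def full(p,x0,y0): return (np.array(p,float)+.5)/5-.5+[x0,y0]
def fit(obs,x0):
    f=lambda v:np.concatenate([(proj(c,frame(*v,L))-uv).ravel() for c,uv,L in obs])
    r=least_squares(f,x0,loss="soft_l1");print(np.round(r.x,4),np.round(f(r.x).reshape(-1,2),1).tolist());return r.x
t=full([[285,42],[372,465],[122,522],[40,95]],210,138); s=full([[370,33],[595,187],[285,565],[50,375]],280,230)
z=.012
pull=fit([("top",t,[[.145,-.08,z],[-.135,-.08,z],[-.135,.08,z],[.145,.08,z]]),("scene",s,[[-.135,-.08,z],[-.135,.08,z],[.145,.08,z],[.145,-.08,z]])],[.4,.2,.2])
tp=full([[115,33],[60,412],[235,440]],355,135)
ped=fit([("top",tp,[[.13,.055,.006],[-.12,.055,.006],[-.12,-.055,.006]])],[.45,-.2,-.1])
a=np.radians(32)
n=np.array([-np.sin(a),0,np.cos(a)])
print("pad",frame(*ped,[[.0+(-.09+.127-0.0),0,.114]]), "pad right far edge", proj("top",frame(*ped,[[-.09+.2*np.cos(a),-.039,.03+.2*np.sin(a)],[-.09+.2*np.cos(a),.039,.03+.2*np.sin(a)]]))*5-[355*5,135*5])
print("grip",frame(*pull,[[-.051,0,.085]]),"tonguehome",frame(*pull,[[.005,.05,.085]]))
c,sn=np.cos(pull[2]),np.sin(pull[2])
def loc(P): d=P[:,:2]-pull[:2]; return np.c_[d[:,0]*c+d[:,1]*sn,-d[:,0]*sn+d[:,1]*c]*1000
# pointer, carriage
print("ptr top",loc(unproj("top",full([[125,372],[60,375],[95,370]],210,138),.091)).round(1).tolist())
print("ptr scene",loc(unproj("scene",full([[485,235],[500,225],[480,243]],280,230),.091)).round(1).tolist())
print("cross tops",loc(unproj("top",full([[92,280],[258,243]],210,138),.098)).round(1).tolist())
for x in(.0,.005):pass
```

```text
[0.5514 0.2459 0.2186] [[-0.2, -1.4], [0.6, 0.6], [-0.2, 0.4], [-0.7, -1.2], [-0.0, -1.5], [1.3, -0.3], [0.1, 0.3], [-0.9, -0.3]]
[ 0.5899 -0.1873 -0.1544] [[-0.0, -1.4], [-0.1, 0.5], [0.2, 0.4]]
pad [[ 0.6264921  -0.19299995  0.114     ]] pad right far edge [[298.432602    71.68928768]
 [161.11414494  51.09646753]]
grip [[0.50166082 0.23482973 0.085     ]] tonguehome [[0.54548401 0.29578486 0.085     ]]
ptr top [[-54.2, 43.6], [-47.7, 81.0], [-49.3, 60.5]]
ptr scene [[-30.4, 65.2], [-39.9, 67.8], [-25.1, 65.9]]
cross tops [[1.6, 50.7], [1.8, -47.8]]
```

Pedal pad is estimated at about (0.624, -0.193), the grip at about (0.502, 0.235), with pull_base yaw 0.219. I'll start by moving to the pedal with the gripper shut.

move_arm(deltas=[[0, 25, -8, 0, 0, 0, 0], [0, 36, -10.6, 0, 0, 0, 0], [0, 36, -10.6, 0, 0, 0, 0], [0, 36, -10.6, 0, 0, 0, 0], [0, 36, -10.6, 0, 0, 0, 0], [0, 36, -10.6, 0, 0, 0, 0], [0, 36, -10.6, 0, 0, 0, 0], [0, 36, -10.6, 0, 0, 0, 0], [0, 36, -10.6, 0, 0, 0, 0], [0, 36, -10.6, 0, 0, 0, 0]])

```text
clock: 1.53
eef_pos: [0.4335, -0.3029, 0.2395]
tool_rot: [0.993, 0.118, 0.0, 0.0]
ft_force: [0.1, -0.8, -0.2]
grip_width: 0.0001
grasp_force: 0.0
```

move_arm(deltas=[[0, 36, -10.6, 0, 0, 0, 0], [0, 36, -10.6, 0, 0, 0, 0], [0, 36, -10.6, 0, 0, 0, 0], [0, 36, -10.6, 0, 0, 0, 0], [0, 36, -10.6, 0, 0, 0, 0], [0, 32, -10.6, 0, 0, 0, 0], [0, 0, 0, 0, 0, 0, 0], [0, 0, 0, 0, 0, 0, 0]])

```text
clock: 2.2
eef_pos: [0.6244, -0.1911, 0.2378]
tool_rot: [0.993, 0.119, -0.001, -0.0]
ft_force: [-0.3, -0.7, -0.2]
grip_width: 0.0002
grasp_force: 0.0
```

move_arm(deltas=[[0, 0, 0, 25, 0, 0, 0], [0, 0, 0, 30, 0, 0, 0], [0, 0, 0, 28, 0, 0, 0], [0, 0, 0, 20, 0, 0, 0], [0, 0, 0, 0, 0, 0, 0], [0, 0, 0, 0, 0, 0, 0]])

```text
clock: 2.7
eef_pos: [0.6215, -0.1934, 0.1357]
tool_rot: [0.993, 0.117, -0.001, -0.001]
ft_force: [-0.2, 0.1, 0.6]
grip_width: -0.0002
grasp_force: 0.0
```

Run:
```python
from h import *
t=bot.camera("top");s=bot.camera("scene")
f=lambda a:np.clip(255*(a/255.)**.6,0,255).astype(np.uint8)
cv2.imwrite("pics/p1.png",f(np.hstack([crop(t,345,125,75,100,5),crop(s,195,110,85,100,5)])))
```

```text
(no output)
```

View pics/p1.png

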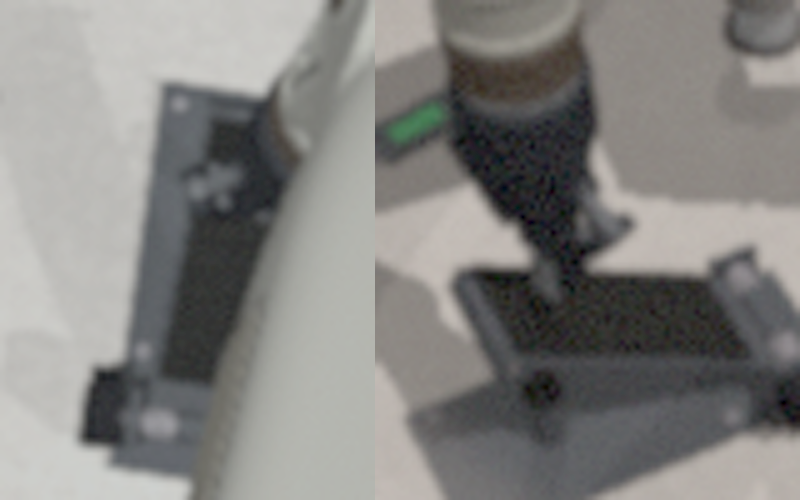

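The shut fingertips are above the pad's centre part, with the tip at about (550,290) in the scene crop. Pressing now, following the pad's arc.

move_arm(deltas=[[0, 0, 0, 7, 0, 0, 0], [0, 0, 0, 6, 0, 0, 0], [0, 2.5, 1, 5, 0, 0, 0], [0, 2.5, 1, 5, 0, 0, 0], [0, 2.5, 1, 5, 0, 0, 0], [0, 2, 0.8, 5, 0, 0, 0], [0, 2, 0.8, 5, 0, 0, 0], [0, 2, 0.8, 5, 0, 0, 0], [0, 0, 0, 0, 0, 0, 0], [0, 0, 0, 0, 0, 0, 0]])

```text
clock: 3.63
eef_pos: [0.6392, -0.1957, 0.0958]
tool_rot: [0.993, 0.118, 0.002, 0.001]
ft_force: [-2.0, -0.0, 9.1]
grip_width: -0.0
grasp_force: 4.5
```

move_arm(deltas=[[0, 2, 0.8, 5, 0, 0, 0], [0, 1.5, 0.6, 5, 0, 0, 0], [0, 1.5, 0.6, 5, 0, 0, 0], [0, 0, 0, 3, 0, 0, 0], [0, 0, 0, 0, 0, 0, 0], [0, 0, 0, 0, 0, 0, 0]])

```text
clock: 4.13
eef_pos: [0.6448, -0.1966, 0.0786]
tool_rot: [0.993, 0.118, 0.002, 0.002]
ft_force: [-2.3, -0.3, 11.5]
grip_width: 0.0001
grasp_force: 5.7
```

move_arm(deltas=[[0, 0, 0, 2.5, 0, 0, 0], [0, 0, 0, 2.5, 0, 0, 0], [0, 0, 0, 0, 0, 0, 0], [0, 0, 0, 0, 0, 0, 0]])

```text
clock: 4.47
eef_pos: [0.6457, -0.1967, 0.0747]
tool_rot: [0.993, 0.118, 0.004, 0.002]
ft_force: [-0.4, -0.1, 13.0]
grip_width: 0.0
grasp_force: 6.3
```

move_arm(deltas=[[0, 0, 0, 2.5, 0, 0, 0], [0, 0, 0, 0, 0, 0, 0], [0, 0, 0, 0, 0, 0, 0]])

```text
clock: 4.72
eef_pos: [0.6459, -0.1968, 0.0743]
tool_rot: [0.993, 0.118, 0.004, 0.002]
ft_force: [-4.4, 0.9, 20.6]
grip_width: 0.0
grasp_force: 10.7
```

move_arm(deltas=[[0, 0, 0, 1.5, 0, 0, 0], [0, 0, 0, 0, 0, 0, 0], [0, 0, 0, 0, 0, 0, 0]])

```text
clock: 4.97
eef_pos: [0.6459, -0.1968, 0.0741]
tool_rot: [0.993, 0.118, 0.005, 0.002]
ft_force: [-6.7, 2.2, 25.6]
grip_width: 0.0
grasp_force: 13.4
```

The pedal is on its stop: the force jumped and it no longer moves. I'll let it back up in a controlled way.

move_arm(deltas=[[0, 0, 0, -5, 0, 0, 0], [0, -1, -0.4, -6, 0, 0, 0], [0, -2, -0.8, -6, 0, 0, 0], [0, -2.5, -1, -6, 0, 0, 0], [0, -2.5, -1, -6, 0, 0, 0], [0, -2.5, -1, -6, 0, 0, 0], [0, -2.5, -1, -6, 0, 0, 0], [0, -2.5, -1, -6, 0, 0, 0], [0, -2.5, -1, -6, 0, 0, 0], [0, -2, -1, -6, 0, 0, 0]])

```text
clock: 5.8
eef_pos: [0.6227, -0.1929, 0.1276]
tool_rot: [0.993, 0.118, 0.002, 0.001]
ft_force: [-0.3, 0.2, 0.6]
grip_width: -0.0002
grasp_force: 0.0
```

move_arm(deltas=[[0, 0, 0, -10, 0, 0, 0], [0.5, 0, 0, -25, 0, 0, 0], [0.5, 0, 0, -35, 0, 0, 0], [0.5, 0, 0, -30, 0, 0, 0], [0.5, 0, 0, 0, 0, 0, 0]])

```text
clock: 6.22
eef_pos: [0.6248, -0.1931, 0.2332]
tool_rot: [0.993, 0.118, 0.006, 0.002]
ft_force: [0.2, -0.5, 1.6]
grip_width: 0.0425
grasp_force: 0.0
```

Run:
```python
from h import *
o=bot.get_obs();p=np.array(o["eef_pos"]);r=R.from_quat(o["tool_rot"]);x=r.as_matrix()[:,0]
print(p,o["grip_width"],o["joint_pos"],np.degrees(np.arctan2(x[1],x[0])),r.as_matrix()[:,2])
g=np.array([.5017,.2348,p[2]]);print((r.inv().apply(g-p)*1000).round(1))
```

```text
[ 0.62476194 -0.19309098  0.23321909] 0.04248997740769907 [-2.99789912e-01  5.52058612e-01  4.53300252e-01  1.45961512e+00
  8.64383316e-05  2.60578862e+00] 13.524569942241717 [ 0.01189399 -0.00358603 -0.99992283]
[ -19.6 -444.8   -3. ]
```

move_arm(deltas=[[0.5, -1.4, -20, 0, 0, 0, 0], [0.5, -1.4, -32, 0, 0, 0, 0], [0.5, -1.4, -32, 0, 0, 0, 0], [0.5, -1.4, -32, 0, 0, 0, 0], [0.5, -1.4, -32, 0, 0, 0, 0], [0.5, -1.4, -32, 0, 0, 0, 0], [0.5, -1.4, -32, 0, 0, 0, 0], [0.5, -1.4, -32, 0, 0, 0, 0], [0.5, -1.4, -32, 0, 0, 0, 0], [0.5, -1.4, -32, 0, 0, 0, 0]])

```text
clock: 7.05
eef_pos: [0.5354, 0.1054, 0.2252]
tool_rot: [0.993, 0.118, -0.0, -0.0]
ft_force: [0.0, -0.7, -0.0]
grip_width: 0.0426
grasp_force: 0.0
```

move_arm(deltas=[[0.5, -1.4, -32, 0, 0, 0, 0], [0.5, -1.4, -32, 0, 0, 0, 0], [0.5, -1.4, -32, 0, 0, 0, 0], [0.5, -1.4, -41, 0, 0, 0, 0], [0.5, 0, 0, 0, 0, 0, -6.5], [0.5, 0, 0, 0, 0, 0, -7], [0.5, 0, 0, 0, 0, 0, -7], [0.5, 0, 0, 0, 0, 0, -7], [0.5, 0, 0, 0, 0, 0, -7], [0.5, 0, 0, 0, 0, 0, -7]])

```text
clock: 7.88
eef_pos: [0.5114, 0.1815, 0.2269]
tool_rot: [0.866, 0.5, 0.004, -0.022]
ft_force: [-0.0, 0.9, 0.3]
grip_width: 0.0429
grasp_force: 0.0
```

move_arm(deltas=[[0.5, 0, 0, 0, 0, 0, -7], [0.5, 0, 0, 0, 0, 0, -7], [0.5, 0, 0, 0, 0, 0, -7], [0.5, 0, 0, 0, 0, 0, -7], [0.5, 0, 0, 0, 0, 0, -7], [0.5, 0, 0, 0, 0, 0, -7], [0.5, 0, 0, 0, 0, 0, -5.5], [0.5, 0, 0, 0, 0, 0, 0], [0.5, 0, 0, 0, 0, 0, 0]])

```text
clock: 8.63
eef_pos: [0.5113, 0.1816, 0.227]
tool_rot: [0.594, 0.804, 0.012, -0.018]
ft_force: [-0.1, -0.4, 0.8]
grip_width: 0.0425
grasp_force: 0.0
```

Run:
```python
from h import *
o=bot.get_obs();p=np.array(o["eef_pos"]);r=R.from_quat(o["tool_rot"]);m=r.as_matrix()
print(o["clock"],p,o["grip_width"],np.degrees(np.arctan2(m[1,1],m[0,1])),m[:,2])
g=np.array([.5017,.2348,p[2]]);print((r.inv().apply(g-p)*1000).round(1))
t=bot.camera("top");s=bot.camera("scene")
f=lambda a:np.clip(255*(a/255.)**.6,0,255).astype(np.uint8)
cv2.imwrite("pics/q1.png",f(np.hstack([crop(t,200,138,220,100,2)[:, :].copy(),np.zeros((200,10,3),np.uint8)]) if 0 else np.hstack([crop(t,210,138,80,115,5),crop(s,320,210,80,115,5)])))
cv2.imwrite("pics/ped_after.png",t)
a=cv2.imread("pics/top0.png");b=t
d=cv2.absdiff(a,b).max(2)[138:232,360:420];print("pedal diff",(d>40).sum())
```

```text
8.6333 [0.51130542 0.18161769 0.22696875] 0.04253252739326785 17.09121502029231 [-0.01444318  0.04152991 -0.99903286]
[53.6  6.4  2.3]
pedal diff 1105
```

View pics/q1.png

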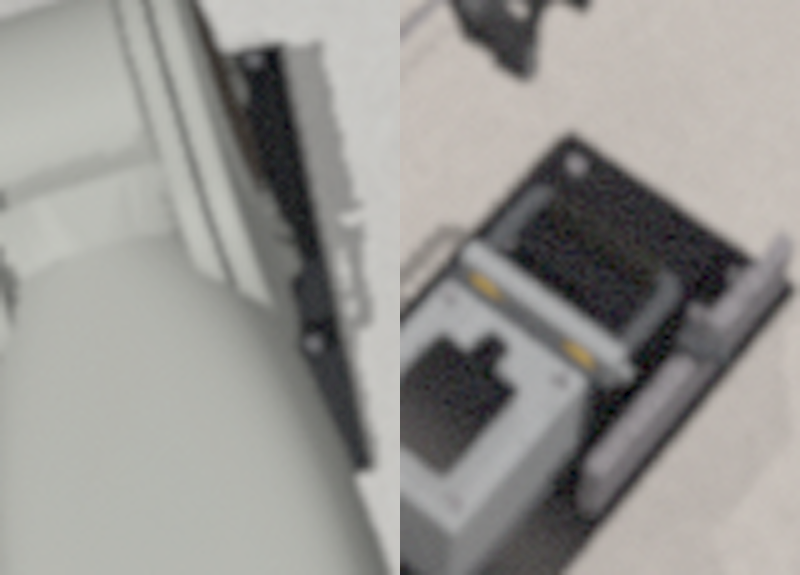

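The handle, tongue and pointer carriage show in the scene view, with the carriage at about (710,335) in the crop. I'll work out the correction, check the pedal and zoom in on the pointer.

Run:
```python
from h import *
o=bot.get_obs();p=np.array(o["eef_pos"]);r=R.from_quat(o["tool_rot"])
yw=.2186; want=R.from_matrix(np.array([[-np.sin(yw),np.cos(yw),0],[np.cos(yw),np.sin(yw),0],[0,0,-1.]]).T.T)
M=np.c_[[-np.sin(yw),np.cos(yw),0],[np.cos(yw),np.sin(yw),0],[0,0,-1.]];want=R.from_matrix(M)
print("rotvec deg",np.degrees((r.inv()*want).as_rotvec()).round(2)); print("then shift",(want.inv().apply(np.array([.5017,.2348,p[2]])-p)*1000).round(1))
f=lambda a:np.clip(255*(a/255.)**.6,0,255).astype(np.uint8)
S=10
def ov(c,im,x,y,w,h,z):
    g=f(crop(im,x,y,w,h,S))
    for lx,col in((-.04,(0,0,255)),(-.05,(0,255,0)),(-.06,(255,0,0))):
        a=(proj(c,frame(.5514,.2459,.2186,[[lx,.055,.091],[lx,.085,.091]]))-[x,y]+.5)*S
        for q in a: cv2.circle(g,tuple(int(v) for v in q),3,col,-1)
    a=(proj(c,frame(.5514,.2459,.2186,[[.005,.05,.085]]))-[x,y]+.5)*S
    cv2.circle(g,tuple(int(v) for v in a[0]),3,(0,255,255),-1)
    return g
t0=cv2.imread("pics/top0.png");s0=cv2.imread("pics/scene0.png");ta=cv2.imread("pics/ped_after.png")
A=ov("top",t0,218,185,25,35,0); B=ov("scene",s0,355,258,40,35,0)
C=np.hstack([A,B]); D=np.hstack([f(crop(t0,350,135,80,100,2)),f(crop(ta,350,135,80,100,2)),]);D=cv2.copyMakeBorder(D,0,0,0,C.shape[1]-D.shape[1],cv2.BORDER_CONSTANT)
cv2.imwrite("pics/z1.png",np.vstack([C,D]))
```

```text
rotvec deg [-0.19 -2.51  4.62]
then shift [53.8  2.2  0. ]
```

View pics/z1.png

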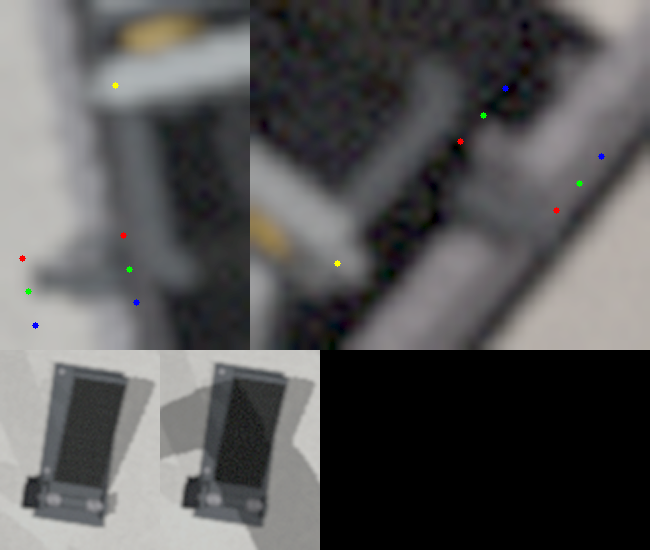

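The pedal is back fully up, with the same geometry as before. Next I'll rectify both views to the pointer plane to get the distance to pull.

```bash
cat >> h.py <<'E'
PB=(.5514,.2459,.2186)
def rect(c,im,z=.091,x0=-.08,x1=.02,y0=.03,y1=.10,s=5000):
    nx,ny=int((x1-x0)*s),int((y1-y0)*s)
    gx,gy=np.meshgrid(np.linspace(x1,x0,nx),np.linspace(y1,y0,ny),indexing="ij") # rows: +x up; cols: +y left
    q=proj(c,frame(*PB,np.c_[gx.ravel(),gy.ravel(),np.full(gx.size,z)])).reshape(nx,ny,2).astype(np.float32)
    g=cv2.remap(im,q[...,0],q[...,1],cv2.INTER_CUBIC)
    for k in range(int(x0*1000),int(x1*1000),10):
        r=int((x1-k/1000)*s); cv2.line(g,(0,r),(12,r),(0,255,255) if k==-50 else (0,0,255),1); cv2.line(g,(ny-12,r),(ny,r),(0,255,255) if k==-50 else (0,0,255),1)
    return g
def avg(c,n): return np.mean([bot.camera(c).astype(float) for _ in range(n)],0).astype(np.uint8)
gam=lambda a:np.clip(255*(a/255.)**.6,0,255).astype(np.uint8)
E
python3 - <<'E'
from h import *
t0=cv2.imread("pics/top0.png");s=avg("scene",8);cv2.imwrite("pics/sceneavg.png",s)
A=gam(rect("top",t0));B=gam(rect("scene",s));cv2.imwrite("pics/r1.png",np.hstack([A,B]))
E
```

```text
(no output)
```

View pics/r1.png

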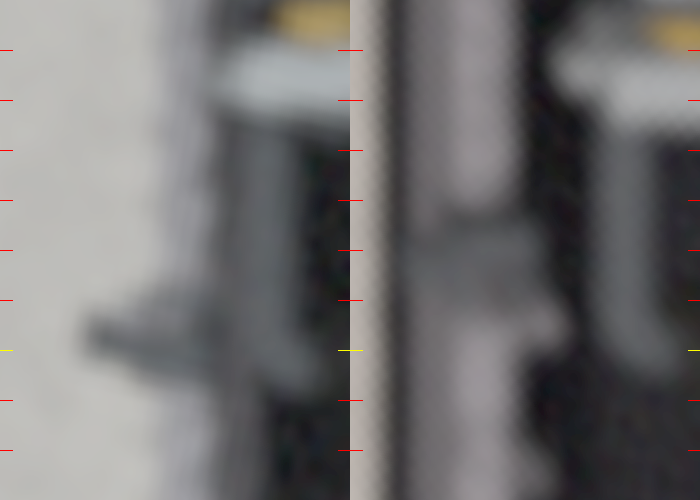

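move_arm(deltas=[[0.5, 0, 0, 0, -0.2, -2.5, 4.6], [0.5, 18, 0.7, 0, 0, 0, 0], [0.5, 18, 0.8, 0, 0, 0, 0], [0.5, 17.8, 0.7, 0, 0, 0, 0], [0.5, 0, 0, 0, 0, 0, 0], [0.5, 0, 0, 0, 0, 0, 0], [0.5, 0, 0, 0, 0, 0, 0]])

```text
clock: 9.72
eef_pos: [0.5014, 0.2348, 0.227]
tool_rot: [0.625, 0.781, 0.0, 0.0]
ft_force: [0.1, -0.2, 0.3]
grip_width: 0.0427
grasp_force: 0.0
```

In the rectified scene view the pointer tip is at (570,327), so local x is about -45 mm. The tongue's home is about +5 mm, so the pull is about 50 mm. I'll descend onto the grip.

move_arm(deltas=[[0.5, 0, 0, 20, 0, 0, 0], [0.5, 0, 0, 30, 0, 0, 0], [0.5, 0, 0, 30, 0, 0, 0], [0.5, 0, 0, 25, 0, 0, 0], [0.5, 0, 0, 10, 0, 0, 0], [0.5, 0, 0, 0, 0, 0, 0], [0.5, 0, 0, 0, 0, 0, 0]])

```text
clock: 10.3
eef_pos: [0.5018, 0.2346, 0.1125]
tool_rot: [0.625, 0.781, 0.0, 0.0]
ft_force: [0.5, -0.4, 0.9]
grip_width: 0.0429
grasp_force: 0.0
```

move_arm(deltas=[[0.5, 0, 0, 6, 0, 0, 0], [0.5, 0, 0, 6, 0, 0, 0], [0.5, 0, 0, 6, 0, 0, 0], [0.5, 0, 0, 6, 0, 0, 0], [0.5, 0, 0, 6, 0, 0, 0], [0.5, 0, 0, 6, 0, 0, 0], [0.5, 0, 0, 2, 0, 0, 0], [0.5, 0, 0, 0, 0, 0, 0], [0.5, 0, 0, 0, 0, 0, 0]])

```text
clock: 11.05
eef_pos: [0.5014, 0.2351, 0.0739]
tool_rot: [0.625, 0.781, 0.0, -0.0]
ft_force: [0.5, -0.3, 0.2]
grip_width: 0.0423
grasp_force: 0.0
```

move_arm(deltas=[[0.35, 0, 0, 0, 0, 0, 0], [0.25, 0, 0, 0, 0, 0, 0], [0.15, 0, 0, 0, 0, 0, 0], [0, 0, 0, 0, 0, 0, 0], [0, 0, 0, 0, 0, 0, 0], [0, 0, 0, 0, 0, 0, 0], [0, 0, 0, 0, 0, 0, 0]])

```text
clock: 11.63
eef_pos: [0.5017, 0.2353, 0.0746]
tool_rot: [0.625, 0.781, 0.001, 0.0]
ft_force: [-2.1, -0.9, 5.8]
grip_width: 0.0181
grasp_force: 58.7
```

The bar is gripped. Drawing it out about 45 mm, then looking.

move_arm(deltas=[[0, 0, -3, 0, 0, 0, 0], [0, 0, -5, 0, 0, 0, 0], [0, 0, -6, 0, 0, 0, 0], [0, 0, -6, 0, 0, 0, 0], [0, 0, -6, 0, 0, 0, 0], [0, 0, -6, 0, 0, 0, 0], [0, 0, -6, 0, 0, 0, 0], [0, 0, -5, 0, 0, 0, 0], [0, 0, -2, 0, 0, 0, 0], [0, 0, 0, 0, 0, 0, 0]])

```text
clock: 12.47
eef_pos: [0.4612, 0.2262, 0.0747]
tool_rot: [0.625, 0.781, 0.003, 0.003]
ft_force: [8.1, 1.3, -4.1]
grip_width: 0.0185
grasp_force: 58.9
```

Run:
```python
from h import *
o=bot.get_obs();p=np.array(o["eef_pos"]);print(p,o["ft_force"],o["grip_width"])
d=p[:2]-[.5017,.2353];c,sn=np.cos(PB[2]),np.sin(PB[2]);print("moved",d[0]*c+d[1]*sn,-d[0]*sn+d[1]*c)
s0=cv2.imread("pics/sceneavg.png");s=avg("scene",8);cv2.imwrite("pics/sceneavg2.png",s)
cv2.imwrite("pics/r2.png",np.hstack([gam(rect("scene",s0,z=.085)),gam(rect("scene",s))]))
```

```text
[0.46123157 0.22618189 0.07467677] [ 8.12400007  1.32298159 -4.06914829] 0.018504970299526222
moved -0.04148274792623058 -0.00012500035222977497
```

View pics/r2.png

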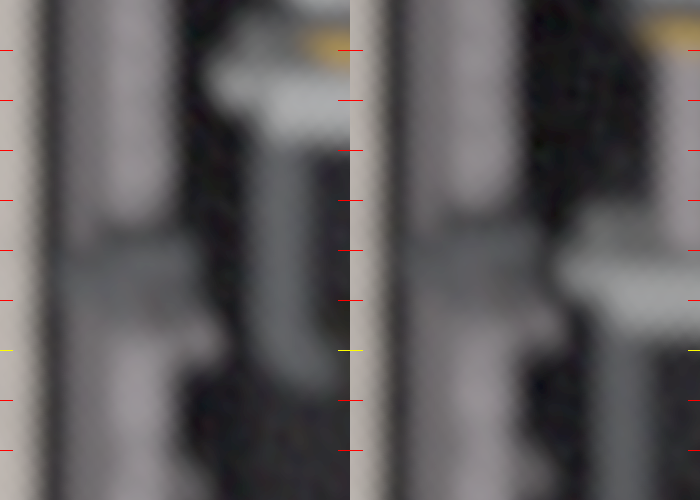

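Moved 41.5 mm. The tongue is now at about -36.5 and the pointer tip at about -45.4, measured from (557,268) and (568,327) in the crop. I'll refine the tip row numerically.

Run:
```python
from h import *
def prof(im,z,ys,xs):
    for y in ys:
        q=proj("scene",frame(*PB,[[x,y,z] for x in xs])).astype(np.float32)
        v=cv2.remap(im.astype(np.float32).mean(2),q[:,0][None],q[:,1][None],cv2.INTER_LINEAR)[0]
        print(round(y*1000),v.round(0).astype(int).tolist())
        w=np.clip(v-v.min()-3,0,None); 
        print("   cen",(w*xs).sum()/w.sum()*1000)
s0=cv2.imread("pics/sceneavg.png");s1=cv2.imread("pics/sceneavg2.png")
print("ptr");prof(s0,.091,[.054,.0555,.057,.0585,.060,.062],np.arange(-.056,-.0339,.002))
print("tongue now");prof(s1,.085,[.056,.057,.058],np.arange(-.050,-.0239,.002))
print("tongue home");prof(s0,.085,[.056,.057,.058],np.arange(-.01,.0181,.002))
```

```text
ptr
54 [7, 9, 10, 10, 12, 15, 12, 12, 11, 9, 12, 11]
   cen -43.80054027987405
56 [7, 8, 10, 13, 18, 21, 20, 13, 11, 9, 9, 9]
   cen -45.88148669201439
57 [7, 9, 12, 20, 27, 32, 31, 25, 16, 11, 10, 8]
   cen -45.3844891990113
58 [7, 9, 15, 26, 37, 48, 45, 37, 25, 16, 12, 10]
   cen -44.860596417529884
60 [7, 9, 17, 30, 48, 56, 58, 47, 35, 25, 18, 16]
   cen -44.11009190850379
62 [8, 12, 20, 35, 52, 63, 64, 55, 45, 34, 29, 25]
   cen -43.518506754652094
tongue now
56 [30, 31, 27, 31, 33, 46, 50, 49, 40, 29, 19, 12, 9, 7]
   cen -39.715060019111384
57 [36, 40, 35, 31, 32, 35, 41, 41, 32, 25, 15, 10, 5, 6]
   cen -41.0088717897016
58 [42, 47, 43, 33, 30, 31, 32, 33, 26, 22, 13, 9, 5, 5]
   cen -42.147333290612764
tongue home
56 [7, 6, 7, 12, 24, 43, 55, 60, 54, 39, 27, 17, 11, 8, 6]
   cen 4.188338937331705
57 [8, 6, 6, 10, 17, 32, 43, 47, 43, 33, 21, 13, 7, 6, 5]
   cen 4.264273294274998
58 [7, 7, 6, 6, 13, 19, 31, 36, 32, 26, 16, 10, 6, 5, 6]
   cen 4.5150417928337525
```

move_arm(deltas=[[0, 0, -3, 0, 0, 0, 0], [0, 0, -3, 0, 0, 0, 0], [0, 0, -2, 0, 0, 0, 0], [0, 0, 0, 0, 0, 0, 0], [0, 0, 0, 0, 0, 0, 0], [0, 0, 0, 0, 0, 0, 0]])

```text
clock: 13.37
eef_pos: [0.4541, 0.2246, 0.0747]
tool_rot: [0.625, 0.781, 0.004, 0.003]
ft_force: [9.3, 1.1, -5.0]
grip_width: 0.0183
grasp_force: 59.2
```

```bash
cat > chk.py <<'E'
from h import *
o=bot.get_obs();p=np.array(o["eef_pos"]);print(p,o["ft_force"],o["grip_width"])
d=p[:2]-[.5017,.2353];c,sn=np.cos(PB[2]),np.sin(PB[2]);print("moved",d[0]*c+d[1]*sn,-d[0]*sn+d[1]*c)
s=avg("scene",8);cv2.imwrite("pics/sceneavg3.png",s)
# shift of the crosshead between home and now: match the home tongue patch (z=.085 plane)
def P(im,x0,x1,y0=.035,y1=.058,s=5000):
    gx,gy=np.meshgrid(np.arange(x1,x0,-1/s),np.arange(y1,y0,-1/s),indexing="ij")
    q=proj("scene",frame(*PB,np.c_[gx.ravel(),gy.ravel(),np.full(gx.size,.085)])).reshape(*gx.shape,2).astype(np.float32)
    return cv2.remap(im,q[...,0],q[...,1],cv2.INTER_CUBIC)
T=P(cv2.imread("pics/sceneavg.png"),-.003,.013); W=P(s,-.065,-.025)
m=cv2.matchTemplate(W,T,cv2.TM_CCOEFF_NORMED)[:,0];i=m.argmax();print("match",m[i],"tongue shift mm",(.013-(-.025-i/5000))*1000)
cv2.imwrite("pics/r3.png",np.hstack([gam(rect("scene",s,z=.085)),gam(rect("scene",s))]))
E
python3 chk.py
```

```text
[0.45411834 0.22458951 0.07469185] [ 9.27186307  1.09283156 -4.9685019 ] 0.018284587677312274
moved -0.04877202234918817 -0.0001368954002697511
match 0.98066354 tongue shift mm 49.0
```

move_arm(deltas=[[0, 0, -0.9, 0, 0, 0, 0], [0, 0, 0, 0, 0, 0, 0], [0, 0, 0, 0, 0, 0, 0], [0, 0, 0, 0, 0, 0, 0]])

```text
clock: 14.1
eef_pos: [0.4536, 0.2245, 0.0747]
tool_rot: [0.625, 0.781, 0.004, 0.003]
ft_force: [10.2, 0.8, -5.3]
grip_width: 0.018
grasp_force: 59.2
```

```bash
python3 chk.py
```

```text
[0.45355674 0.22447068 0.07467918] [10.22325474  0.79775562 -5.28029167] 0.018042530616285836
moved -0.049346032474667276 -0.00013110391969105642
match 0.97910446 tongue shift mm 49.4
```

View pics/r3.png

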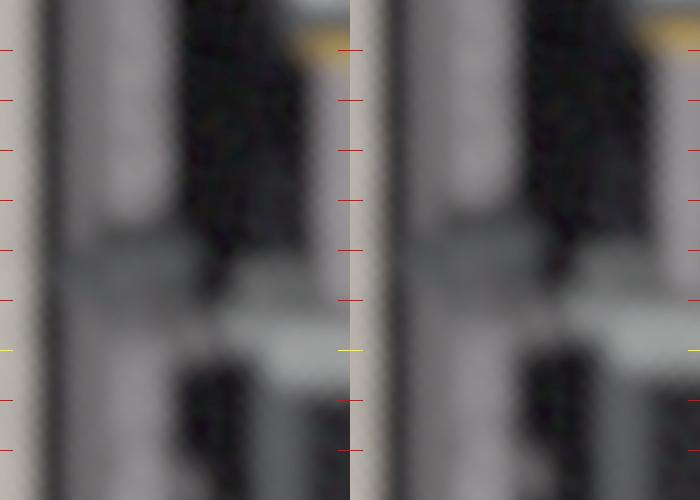

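move_arm(deltas=[[0, 0, -0.6, 0, 0, 0, 0], [0, 0, 0, 0, 0, 0, 0], [0, 0, 0, 0, 0, 0, 0], [0, 0, 0, 0, 0, 0, 0], [0, 0, 0, 0, 0, 0, 0]])

```text
clock: 14.92
eef_pos: [0.4531, 0.2244, 0.0747]
tool_rot: [0.625, 0.781, 0.004, 0.003]
ft_force: [11.0, 2.3, -5.9]
grip_width: 0.018
grasp_force: 59.1
```

```bash
python3 chk.py; python3 -c "
from workcell import bot
print(bot.job_done())"
```

```text
[0.45314173 0.22435767 0.07470909] [11.02540655  2.26692937 -5.88895426] 0.018036063215682213
moved -0.04977566610983744 -0.00015142824991226482
match 0.9808497 tongue shift mm 50.2
the job is handed in; nothing more can be done
None
```

The pedal was pressed to its stop and came fully back up; the hand brake is held about 50 mm out with its tongue level with the unmoved pointer to about 1 mm by camera, and the job was handed in at about 15 s (no verdict came back).

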